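Post the waiting sample tube through the lever-lidded drop box

TASK

A sample tube is waiting in the chute of one of the two drop boxes. Press that box's lever right down with the fingertips so that its lid stands wide open and the tube rolls into the bin, keep it open for a moment, then let the lever up slowly so that the lid closes fully without slamming. Work only that lever: do not touch the tube or the lid, leave the other box shut, and leave the things around where they are.

Things in the scene. Friction and masses are not known exactly. Their poses are not given: they have to be found in the camera images.
- drop_box_1: White sample drop box, one of two alike that swap places; fixed. The one with the tube in its chute is to be worked. Origin: under the centre of its 120 x 120 x 112 mm bin, on the worktop; x points from lever to chute, z up. Lid hinged at x = -84, closed top 119 mm high. Chute at x = 70 to 139, 140 high, slopes 22 deg down into the bin. Ears by the hinge: x = -115 to -60, 118 high.
- drop_box_2: The second white sample drop box, the same in shape, size and frame as drop_box_1: origin under the centre of its bin, on the worktop; x points from its lever (which reaches to x = -225 mm) to its chute, z up.
- pad_1 (a point): Top centre of the ribbed black rubber pad (36 x 36 mm) at the lever's end of drop_box_1. At rest it is at x = -201 mm, y = 0, 88 mm high in the box's frame, its top sloping 10 degrees (outer end higher); pressed fully it has gone 36 mm almost straight down (a fingertip on it meets the stop after 32 to 36 mm).
- pad_2 (a point): Top centre of the ribbed black rubber pad (36 x 36 mm) at the lever's end of drop_box_2. At rest it is at x = -201 mm, y = 0, 88 mm high in the box's frame, its top sloping 10 degrees (outer end higher); pressed fully it has gone 36 mm almost straight down (a fingertip on it meets the stop after 32 to 36 mm).
- lever_1 (a joint): Lever of drop_box_1, rad: 0 at rest (up), 0.36 pressed to its stop. Pivot at x = -102 mm, 62 mm high in the box's frame. No spring, no catch: the lid's weight alone brings it back. Holding it takes about 2 to 5 N down on the pad. Let up steadily over a second or more, the lid closes softly.
- lever_2 (a joint): Lever of drop_box_2, rad: 0 at rest (up), 0.36 pressed to its stop. Pivot at x = -102 mm, 62 mm high in the box's frame. No spring, no catch: the lid's weight alone brings it back. Holding it takes about 2 to 5 N down on the pad. Let up steadily over a second or more, the lid closes softly.
- lid_1: Aluminium lid (124 x 124 x 5 mm, sloping down to the chute) of drop_box_1; origin on its hinge line, level and aligned with the box's axes when closed, tilted 0.9 rad when fully open: 2.5 times the lever's angle. Not to be touched. From about 0.25 rad a tube in the chute rolls into the bin by itself. If the lever is let go the lid drops and slams (some 8 rad/s).
- lid_2: Aluminium lid (124 x 124 x 5 mm, sloping down to the chute) of drop_box_2; origin on its hinge line, level and aligned with the box's axes when closed, tilted 0.9 rad when fully open: 2.5 times the lever's angle. Not to be touched. From about 0.25 rad a tube in the chute rolls into the bin by itself. If the lever is let go the lid drops and slams (some 8 rad/s).
- tube_center (a point): Middle of a capped sample tube (96 mm long, 13 mm thick, cap 16 mm, 12 g) that lies across the chute of one of the boxes, resting against the edge of the closed lid, about 104 mm high and 75 mm from that box's origin.
- tube: The same sample tube; origin at its round foot end. Not to be touched.
- saline_bottle: Small bottle, 45 mm wide, 80 mm high, standing loose between the boxes; origin under its centre. Bystander.
- label_roll: Roll of labels, 64 mm wide, 32 mm high, loose at the right; origin under its centre. Bystander.
- pad_box: Small carton, 58 x 88 x 62 mm, loose at the left; origin under its centre. Bystander.
- gallipot: Steel bowl, 98 mm wide, 36 mm high, loose near the robot at the left; origin under its centre. Bystander.
- swab: Swab stick, 152 mm long, 8 mm thick, lying loose in front of the boxes; origin under its middle. Bystander.

How it is judged:
By the outcome, as a careful person would: the job done as asked, in the order asked, and still so for the second after the job is handed in, with the robot touching nothing.
It also fails if it takes over 38 s, if anything falls off the work surface, if the arm or the gripper's body presses on something with over 40 N, if the wrist force passes 120 N, or if a joint passes its speed limit or range.

ROBOT

A 7-joint arm with a two-finger parallel gripper is mounted at the origin on a cart in front of the work surface, level with it; the furniture and walls round the work are solid. World frame = base frame: x ahead of the robot, y to its left, z up, the work surface at z = 0. Lengths are in m, angles in rad, forces in N, time in s.
With the tool pointing down it reaches from about 0.4 to 0.85 m from the base axis. Payload 4.5 kg.
Tool frame: the origin (TCP) lies midway between the tips of the shut fingers; the grasp point (between the pads) lies 19 mm behind it; x points along the fingers, y is the direction in which the jaws open and shut, and the axes are right-handed (so a half turn about x gives the same grasp; the last joint's range is limited). The gripper opens to 88 mm and grips with 3 to 60 N. Pads are 18 mm wide; open, the fingers measure 123 mm over their backs; the gripper's body (75 mm by 187 mm) begins 45 mm behind the grasp point.
Start: joints at [1.26, 0.689, -0.195, 1.565, 0.157, 0.902, -0.215], TCP at [0.211, -0.588, 0.239] pointing down, gripper open.
Joint ranges: [-3.01, 3.01], [-0.46, 2.08], [-1.47, 1.51], [0.13, 2.56], [-1, 4.14], [0.04, 2.09], [-2.66, 2.66]. Speed limits (rad/s): [2.57, 2.57, 3.14, 3.14, 3.14, 3.14, 3.14].

INTERFACE

Orientations are given as a unit quaternion [x, y, z, w].
In Python, from plant import r, eyes gives the robot as it stands.
- The arm moves only by the shell command python3 -m pendant 'ROWS' [FORCE]. ROWS is JSON, a list that holds one entry, the list of rows, each a list of 7 numbers: the turn, a rotation vector about the tool's x, y, z in rad, then the shift along the tool's x, y, z in cm, then the finger opening in cm, from 0 to 8.81. A call has 1 to 10 rows; each row shifts and turns the commanded pose from where the row before left it, along the tool's axes as they then stand; what a row does not reach is not made up. A row lasts 1/12 s, in which the tool goes at most 41.7 mm and 7.16 degrees, less where a joint would pass 70% of its speed; a pose out of reach is approached as far as the arm can. A call is refused whole if a number of a shift passes 4.17 or a number of a turn 0.125, either way. A call with a gripper value outside its range is refused whole. The fingers move at their own pace and stop on an object; FORCE is the grip in N (left out, the last holds). Time passes only in rows, so rows that do not move let the fingers close. It gives the time, the measured TCP pose, the force and the opening at its end, in the units of the state.
- r.get_state(): the state, without advancing time (a new reading comes with each control period).
- eyes.snapshot(name): name is "scene" or "side" or "wrist"; returns the picture (420x560x3 uint8, red, green, blue); there is no depth.
- eyes.camera_info(name): a dict with "fovy" (degrees; the focal length in pixels is half the picture's height over the tangent of half this angle, whatever the lens; pixels are square), "cx", "cy" (the principal point, pixels), "D" ([k1, k2, p1, p2, k3] as OpenCV has them; the pictures are not rectified), "world_from_camera" (4x4, takes a point from camera to world coordinates). Camera axes: x right, y up, looking along -z (the intrinsics and any distortion apply to the point x, -y, -z); pixel columns grow to the right and rows downward; lengths in m; the calibration is good to about 2 mm. A picture is of the moment at which its call begins: read the wrist's pose just before it. camera_info takes no time and is no camera call; for the wrist camera it gives the pose at the moment of the call.
- r.finish_job(): hands the job in, once; it reports no verdict.
The state is a dict: "clock": time; "q": joint angles; "qd": joint speeds; "joint_torque": joint torques, N m; "tool_pos": TCP position; "eef_rot": TCP orientation; "contact_force": force on the tool from outside, world axes, zero at the start; "moment": the same for the moment, N m; "opening": opening from 0.0 (shut) to 1.0 (fully open).
Only numpy, scipy, OpenCV 4.12 (cv2) and the standard library are available. Lean on these libraries where they do the work, as an engineer would, in place of code of your own. Each camera call takes 0.05 s, during which the arm holds its last target.

## Working session

There is one attempt and no reset: what is moved stays moved. The work goes in short steps, Python scripts to look and compute and a shell command to move; the robot and the scene stay as the last step left them, time stands still between calls to the robot, and variables do not carry over. Pictures are saved under pics/ and viewed, and the job is handed in when it is done.

```bash
mkdir -p pics; ls
python3 - <<'E'
from plant import r, eyes
import cv2
for n in ("scene","side"):
    cv2.imwrite(f"pics/{n}0.png", eyes.snapshot(n)[:,:,::-1])
    print(n,eyes.camera_info(n))
print(r.get_state())
E
```

```text
pics
scene {'fovy': 49.999697740585404, 'cx': 282.9001610454498, 'cy': 213.20485515126097, 'D': array([0.01219597, 0.        , 0.        , 0.        , 0.        ]), 'world_from_camera': array([[-0.57602805,  0.42731472, -0.69684562, -0.36308821],
       [-0.81730834, -0.28637358,  0.49999724,  0.70756693],
       [ 0.01409801,  0.85755018,  0.5142071 ,  0.78549408],
       [ 0.        ,  0.        ,  0.        ,  1.        ]])}
side {'fovy': 51.84258259468911, 'cx': 278.63536002556924, 'cy': 205.29158511554482, 'D': array([0.03271142, 0.        , 0.        , 0.        , 0.        ]), 'world_from_camera': array([[ 0.92596253,  0.21239307, -0.31222199,  0.12911209],
       [-0.37760283,  0.51405174, -0.7701733 , -1.10175211],
       [-0.00308121,  0.83104753,  0.55619287,  0.9064044 ],
       [ 0.        ,  0.        ,  0.        ,  1.        ]])}
{'clock': 0.1, 'q': array([ 1.25982512,  0.68991277, -0.19448043,  1.56617589,  0.15728857,
        0.90252199, -0.21508855]), 'qd': array([-0.00131293, -0.0017533 , -0.00173374, -0.00165223, -0.0005505 ,
       -0.0009437 , -0.00085802]), 'joint_torque': array([-2.63219983e-03, -5.28495204e+01, -1.27194431e+00, -1.53834754e+01,
       -5.27228834e-02,  1.98090740e-03,  6.09800713e-05]), 'tool_pos': array([ 0.21099575, -0.58772978,  0.23799843]), 'eef_rot': array([-0.69647809, -0.12186503,  0.69676893, -0.12074868]), 'contact_force': array([-0.11199253,  0.13723342, -0.23315522]), 'moment': array([ 0.0702595 , -0.02095907, -0.03938595]), 'opening': 1.000570791255304}
```

View pics/scene0.png

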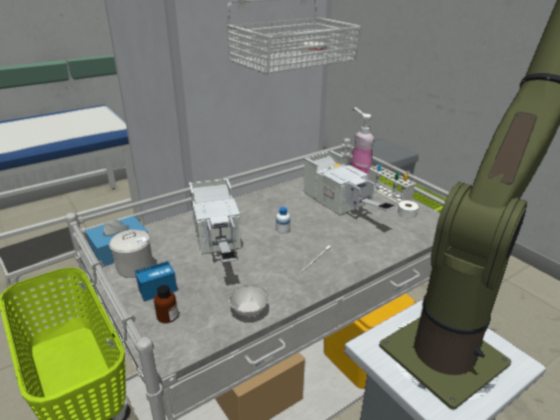

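View pics/side0.png

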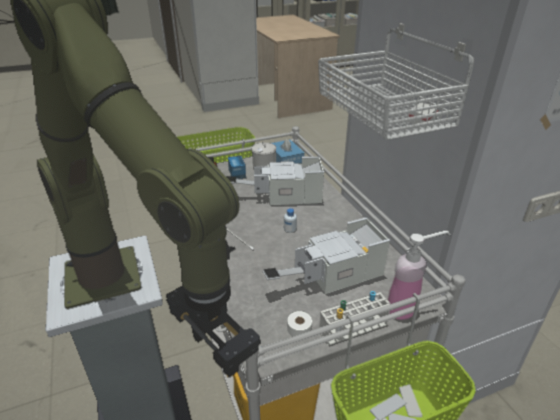

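Run:
```python
import cv2
a=cv2.imread("pics/scene0.png");b=cv2.imread("pics/side0.png")
def c(im,x,y,w,h,n): cv2.imwrite(n,cv2.resize(im[y:y+h,x:x+w],None,fx=5,fy=5,interpolation=cv2.INTER_CUBIC))
c(a,295,140,140,100,"pics/c1.png");c(a,170,170,110,110,"pics/c2.png");c(b,255,210,150,100,"pics/c3.png");c(b,225,140,110,80,"pics/c4.png")
```

```text
(no output)
```

View pics/c1.png

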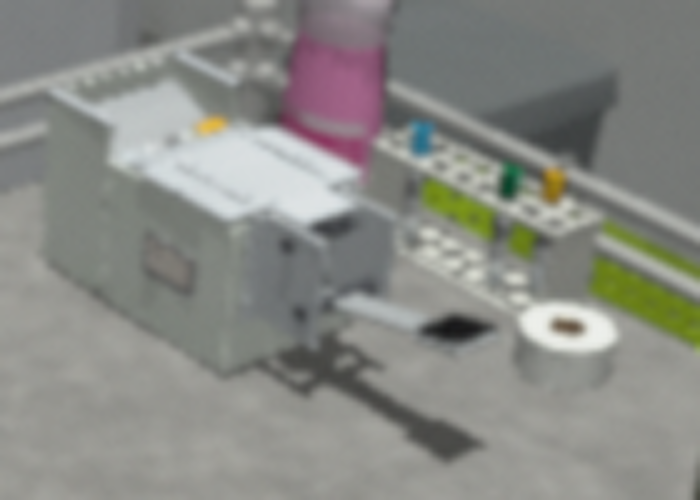

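View pics/c2.png

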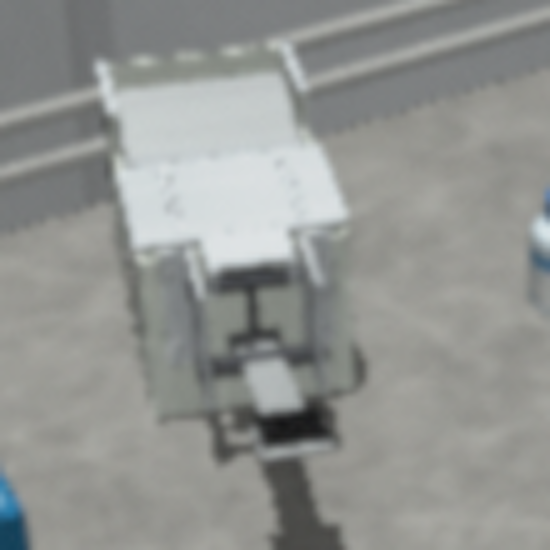

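View pics/c3.png

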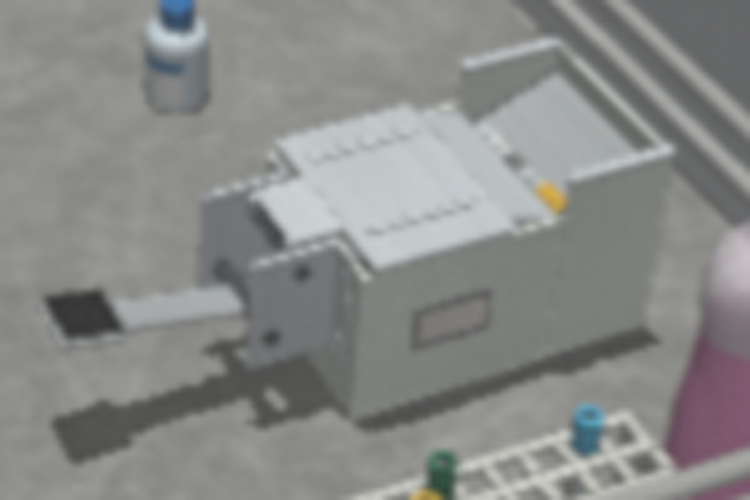

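View pics/c4.png

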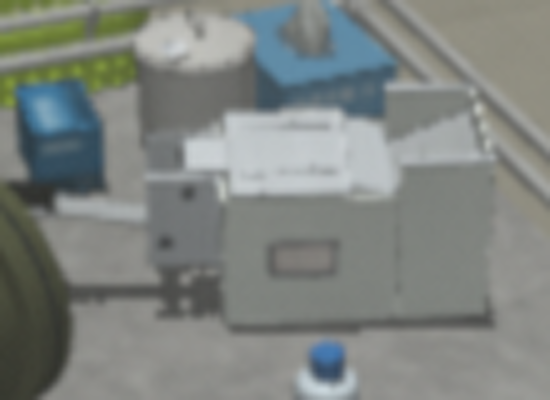

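```bash
cat > h.py <<'E'
import numpy as np, cv2
from plant import r, eyes
def cam(n):
    c=eyes.camera_info(n); f=210/np.tan(np.radians(c["fovy"])/2)
    K=np.array([[f,0,c["cx"]],[0,f,c["cy"]],[0,0,1]])
    W=c["world_from_camera"]; F=np.diag([1.,-1,-1])
    R=F@W[:3,:3].T; t=-R@W[:3,3]
    return K,np.array(c["D"]),R,t
def proj(C,P):
    K,D,R,t=C
    return cv2.projectPoints(np.array(P,float).reshape(-1,3),cv2.Rodrigues(R)[0],t,K,D)[0].reshape(-1,2)
def ray(C,uv):
    K,D,R,t=C
    p=cv2.undistortPoints(np.array([[uv]],float),K,D)[0,0]
    d=R.T@np.array([p[0],p[1],1]); return -R.T@t,d/np.linalg.norm(d)
def onz(C,uv,z):
    o,d=ray(C,uv); return o+d*(z-o[2])/d[2]
def tri(C1,a,C2,b):
    o1,d1=ray(C1,a);o2,d2=ray(C2,b)
    s=np.linalg.lstsq(np.c_[d1,-d2],o2-o1,rcond=None)[0]
    p,q=o1+s[0]*d1,o2+s[1]*d2
    return (p+q)/2,np.linalg.norm(p-q)
E
python3 - <<'E'
from h import *
from scipy.optimize import least_squares
S,T=cam("scene"),cam("side")
print("pad",tri(S,(386.4,205.8),T,(272,272.6)))
print("cap",tri(S,(337.4,165),T,(365,249.5)))
ob=[(S,(-201,0,88),(386.4,205.8)),(T,(-201,0,88),(272,272.6)),(T,(139,-60,140),(388.6,240.4)),(T,(139,60,140),(366,218)),(T,(-60,-60,0),(326,293.6)),(S,(-60,60,0),(339.4,215)),(S,(139,60,0),(304,192.4)),(S,(139,60,140),(304.6,158.4))]
def w(p,P):
    c,s=np.cos(p[2]),np.sin(p[2]);x,y,z=np.array(P)/1000
    return [p[0]+c*x-s*y,p[1]+s*x+c*y,z]
def f(p): return np.concatenate([proj(C,w(p,P))[0]-uv for C,P,uv in ob])
o=least_squares(f,[.7,-.2,0],loss='soft_l1');print(o.x,np.degrees(o.x[2]));print(f(o.x).reshape(-1,2).round(1));print(w(o.x,(-201,0,88)),w(o.x,(70,0,104)))
p=o.x
for n,uv in (("roll",(408.5,205)),):print(n,onz(S,uv,.032))
print("lever end",w(p,(-225,0,90)))
s=r.get_state()
from scipy.spatial.transform import Rotation as Ro
R=Ro.from_quat(s["eef_rot"]).as_matrix();print(R.round(3))
E
```

```text
pad (array([ 0.4449028 , -0.26928808,  0.08512234]), np.float64(0.003262222371141092))
cap (array([ 0.71895665, -0.30438359,  0.10939331]), np.float64(0.0008482347743845134))
[ 0.64412622 -0.26624199  0.0165363 ] 0.94746018303891
[[ 0.2 -1. ]
 [-0.9 -0.1]
 [ 1.  -0.6]
 [ 0.4 -0.7]
 [-1.2  1.6]
 [ 0.2  0.4]
 [-0.9 -0.1]
 [-0.  -1.1]]
[np.float64(0.4431537009823251), np.float64(-0.2695656374732547), np.float64(0.088)] [np.float64(0.7141166494588785), np.float64(-0.26508450448118387), np.float64(0.104)]
roll [ 0.4657369  -0.40885897  0.032     ]
lever end [np.float64(0.41915698229805465), np.float64(-0.26996249057956356), np.float64(0.09)]
[[-0.001  0.338 -0.941]
 [ 0.001 -0.941 -0.338]
 [-1.    -0.002  0.   ]]
```

The tube's yellow cap shows in the right-hand box, at side (365,250) and scene (337,165). The left box's chute is empty. That box's pad is near (0.443, -0.270, 0.088). First I shut the fingers, align the tool and move toward it.

```bash
python3 -m pendant '[[[0.11,0,0,0,0,0,0],[0.11,0,0,0,0,0,0],[0.11,0,0,0,0,0,0],[0,0,0,0,-2.6,-2.0,0],[0,0,0,0,-2.6,-2.0,0],[0,0,0,0,-2.6,-2.0,0],[0,0,0,0,-2.6,-2.0,0],[0,0,0,0,-2.6,-2.0,0],[0,0,0,0,-2.6,-2.0,0],[0,0,0,0,0,0,0]]]' 10
```

```text
clock: 0.93
tool_pos: [0.3345, -0.4235, 0.2385]
eef_rot: [0.708, 0.011, -0.706, 0.007]
contact_force: [0.2, 0.5, -0.9]
opening: 0.268
```

```bash
python3 -m pendant '[[[0,0,0,0,-2.5,-1.8,0],[0,0,0,0,-2.5,-1.8,0],[0,0,0,0,-2.5,-1.8,0],[0,0,0,0,-2.5,-1.8,0],[0,0,0,0,-2.5,-1.8,0],[0,0,0,0,-2.5,-1.8,0],[0,0,0,3,0,0,0],[0,0,0,3,0,0,0],[0,0,0,2,0,0,0],[0,0,0,0,0,0,0]]]'
python3 - <<'E'
from h import *
from scipy.spatial.transform import Rotation as Ro
s=r.get_state();R=Ro.from_quat(s["eef_rot"]).as_matrix();print(s["tool_pos"],R.round(3))
print("to pad above, tool cm",(R.T@(np.array([.4432,-.2695,.105])-s["tool_pos"])*100).round(2))
for n in ("scene","side"):
    im=eyes.snapshot(n)[:,:,::-1]
    for P in (s["tool_pos"],[.4432,-.2695,.088]): print(n,proj(cam(n),P))
    x,y=(330,140) if n=="scene" else (215,200)
    cv2.imwrite(f"pics/{n}1.png",cv2.resize(im[y:y+110,x:x+140],None,fx=5,fy=5,interpolation=cv2.INTER_CUBIC))
E
```

```text
clock: 1.77
tool_pos: [0.4324, -0.2773, 0.1553]
eef_rot: [-0.705, -0.007, 0.71, -0.004]
contact_force: [-0.4, -0.7, 0.1]
opening: 0.003
[ 0.43240442 -0.27733534  0.1552543 ] [[-0.007  0.016 -1.   ]
 [ 0.004 -1.    -0.016]
 [-1.    -0.004  0.007]]
to pad above, tool cm [ 5.02 -0.75 -1.13]
scene [[393.97902169 186.40533934]]
scene [[386.6139724  204.82273297]]
side [[268.03009959 256.53961319]]
side [[271.06580393 272.49546375]]
```

View pics/scene1.png

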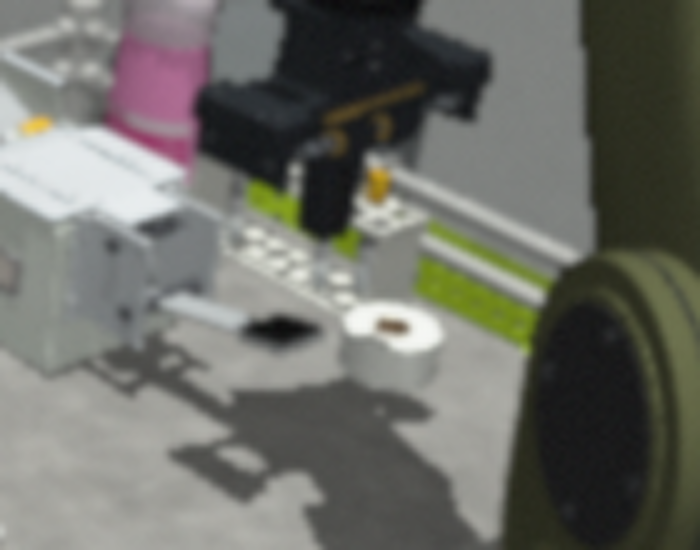

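View pics/side1.png

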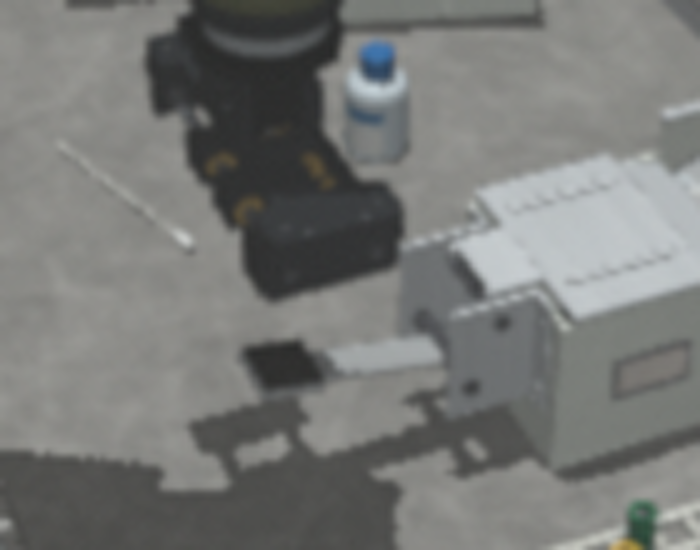

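The scene view shows the shut fingertips at about (394,186), up and slightly robot-side of the pad at (386,206). The side view agrees. Next I centre over the pad and go down to about 0.1 m.

```bash
python3 -m pendant '[[[0,0,0,0,-0.4,-0.6,0],[0,0,0,0,-0.35,-0.5,0],[0,0,0,1.5,0,0,0],[0,0,0,1.5,0,0,0],[0,0,0,1.3,0,0,0],[0,0,0,0.6,0,0,0],[0,0,0,0.2,0,0,0],[0,0,0,0,0,0,0],[0,0,0,0,0,0,0]]]'
```

```text
clock: 2.62
tool_pos: [0.4464, -0.2714, 0.1085]
eef_rot: [0.708, 0.005, -0.707, 0.006]
contact_force: [-0.4, -0.2, -0.1]
opening: 0.006
```

```bash
python3 -m pendant '[[[0,0,0,0.5,0,0.2,0],[0,0,0,0.4,0,0.1,0],[0,0,0,0.3,0,0,0],[0,0,0,0.2,0,0,0],[0,0,0,0.2,0,0,0],[0,0,0,0.2,0,0,0],[0,0,0,0.2,0,0,0],[0,0,0,0.2,0,0,0],[0,0,0,0.2,0,0,0],[0,0,0,0,0,0,0]]]'
```

```text
clock: 3.45
tool_pos: [0.4421, -0.2713, 0.0834]
eef_rot: [-0.707, -0.005, 0.707, -0.005]
contact_force: [-2.7, -0.5, 4.5]
opening: 0.003
```

```bash
python3 -m pendant '[[[0,0,0,0.2,0,0,0],[0,0,0,0.2,0,0,0],[0,0,0,0.2,0,0,0],[0,0,0,0.2,0,0,0],[0,0,0,0.2,0,0,0],[0,0,0,0.2,0,0,0],[0,0,0,0.2,0,0,0],[0,0,0,0.2,0,0,0],[0,0,0,0.2,0,0,0],[0,0,0,0.2,0,0,0]]]'
```

```text
clock: 4.28
tool_pos: [0.4425, -0.2713, 0.0635]
eef_rot: [-0.707, -0.005, 0.707, -0.005]
contact_force: [-2.2, 0.5, 2.9]
opening: 0.005
```

```bash
python3 -m pendant '[[[0,0,0,0.2,0,0,0],[0,0,0,0.2,0,0,0],[0,0,0,0.2,0,0,0],[0,0,0,0,0,0,0]]]'
```

```text
clock: 4.62
tool_pos: [0.443, -0.2712, 0.0573]
eef_rot: [0.707, 0.005, -0.707, 0.005]
contact_force: [-2.8, -1.2, 1.7]
opening: 0.006
```

```bash
python3 -m pendant '[[[0,0,0,0.15,0,0,0],[0,0,0,0.15,0,0,0],[0,0,0,0.15,0,0,0],[0,0,0,0,0,0,0]]]'
```

```text
clock: 4.95
tool_pos: [0.4432, -0.2712, 0.0536]
eef_rot: [0.707, 0.005, -0.707, 0.005]
contact_force: [-1.7, 0.7, 6.6]
opening: 0.004
```

```bash
python3 -m pendant '[[[0,0,0,0.15,0,0,0],[0,0,0,0,0,0,0],[0,0,0,0,0,0,0]]]'
python3 - <<'E'
from h import *
for n in ("scene","side"):
    im=eyes.snapshot(n)[:,:,::-1]
    x,y=(295,130) if n=="scene" else (255,190)
    cv2.imwrite(f"pics/{n}2.png",cv2.resize(im[y:y+120,x:x+150],None,fx=5,fy=5,interpolation=cv2.INTER_CUBIC))
print(r.get_state()["contact_force"])
E
```

```text
clock: 5.2
tool_pos: [0.4432, -0.2713, 0.0533]
eef_rot: [0.708, 0.005, -0.706, 0.006]
contact_force: [-4.1, 0.7, 18.5]
opening: 0.006
[-3.5343158   1.78624196 18.69138464]
```

View pics/scene2.png

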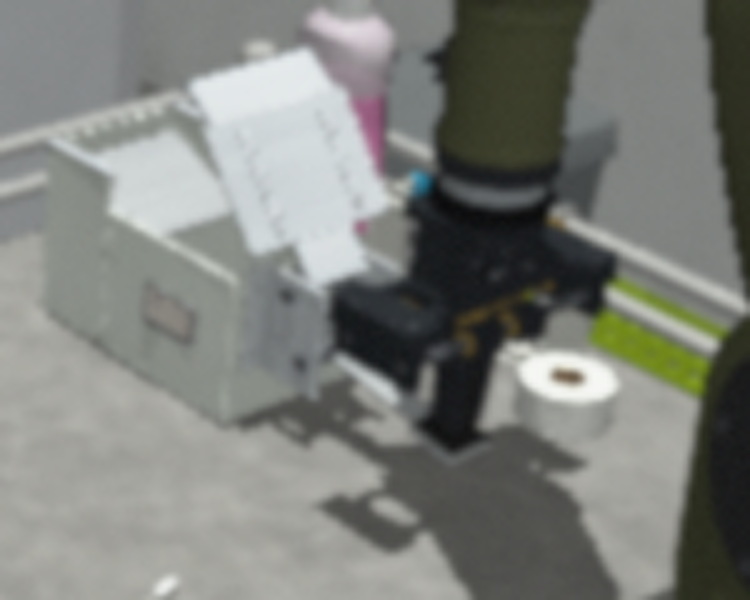

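View pics/side2.png

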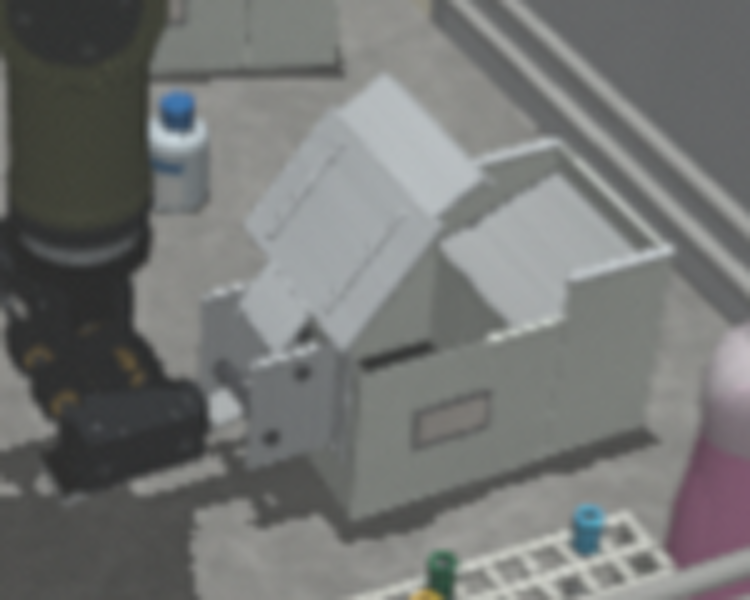

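At the stop (18 N) the lid stands wide open. The chute is empty in both views, so the tube has rolled into the bin. I hold for a second, then let up at about 12 mm/s.

```bash
python3 -m pendant '[[[0,0,0,0,0,0,0],[0,0,0,0,0,0,0],[0,0,0,0,0,0,0],[0,0,0,0,0,0,0],[0,0,0,0,0,0,0],[0,0,0,0,0,0,0],[0,0,0,0,0,0,0],[0,0,0,0,0,0,0],[0,0,0,0,0,0,0],[0,0,0,0,0,0,0]]]'
```

```text
clock: 6.13
tool_pos: [0.4432, -0.2713, 0.0533]
eef_rot: [0.708, 0.005, -0.706, 0.006]
contact_force: [-4.1, 1.6, 18.4]
opening: 0.002
```

```bash
python3 -m pendant '[[[0,0,0,-0.1,0,0,0],[0,0,0,-0.1,0,0,0],[0,0,0,-0.1,0,0,0],[0,0,0,-0.1,0,0,0],[0,0,0,-0.1,0,0,0],[0,0,0,-0.1,0,0,0],[0,0,0,-0.1,0,0,0],[0,0,0,-0.1,0,0,0],[0,0,0,-0.1,0,0,0],[0,0,0,-0.1,0,0,0]]]'
```

```text
clock: 6.97
tool_pos: [0.4428, -0.2713, 0.0619]
eef_rot: [0.707, 0.005, -0.707, 0.005]
contact_force: [-1.3, 0.1, 2.4]
opening: 0.004
```

```bash
python3 -m pendant '[[[0,0,0,-0.1,0,0,0],[0,0,0,-0.1,0,0,0],[0,0,0,-0.1,0,0,0],[0,0,0,-0.1,0,0,0],[0,0,0,-0.1,0,0,0],[0,0,0,-0.1,0,0,0],[0,0,0,-0.1,0,0,0],[0,0,0,-0.1,0,0,0],[0,0,0,-0.1,0,0,0],[0,0,0,-0.1,0,0,0]]]'
```

```text
clock: 7.8
tool_pos: [0.4432, -0.2712, 0.0719]
eef_rot: [0.707, 0.005, -0.707, 0.005]
contact_force: [-0.2, 1.6, 2.7]
opening: 0.007
```

```bash
python3 -m pendant '[[[0,0,0,-0.1,0,0,0],[0,0,0,-0.1,0,0,0],[0,0,0,-0.1,0,0,0],[0,0,0,-0.1,0,0,0],[0,0,0,-0.1,0,0,0],[0,0,0,-0.1,0,0,0],[0,0,0,-0.1,0,0,0],[0,0,0,-0.1,0,0,0],[0,0,0,-0.1,0,0,0],[0,0,0,-0.1,0,0,0]]]'
```

```text
clock: 8.63
tool_pos: [0.4428, -0.2716, 0.0819]
eef_rot: [0.707, 0.005, -0.707, 0.005]
contact_force: [3.1, -0.1, 3.1]
opening: 0.005
```

```bash
python3 -m pendant '[[[0,0,0,-0.1,0,0,0],[0,0,0,-0.1,0,0,0],[0,0,0,-0.1,0,0,0],[0,0,0,-0.1,0,0,0],[0,0,0,-0.1,0,0,0],[0,0,0,-0.1,0,0,0],[0,0,0,-0.1,0,0,0],[0,0,0,-0.1,0,0,0],[0,0,0,-0.1,0,0,0],[0,0,0,-0.1,0,0,0]]]'
```

```text
clock: 9.47
tool_pos: [0.4408, -0.2708, 0.0914]
eef_rot: [-0.706, -0.006, 0.708, -0.005]
contact_force: [0.6, 0.8, -0.8]
opening: 0.004
```

```bash
python3 -m pendant '[[[0,0,0,-0.5,0,0,0],[0,0,0,-1,0,0,0],[0,0,0,-2,0,0,0],[0,0,0,-3,0,0,0],[0,0,0,-3,0,0,0],[0,0,0,-2,0,1,0],[0,0,0,-1,0,1,0],[0,0,0,0,0,0,0],[0,0,0,0,0,0,0]]]'
python3 - <<'E'
from h import *
for n in ("scene","side"):
    im=eyes.snapshot(n)[:,:,::-1]
    x,y=(295,130) if n=="scene" else (255,190)
    cv2.imwrite(f"pics/{n}3.png",cv2.resize(im[y:y+120,x:x+150],None,fx=5,fy=5,interpolation=cv2.INTER_CUBIC))
    cv2.imwrite(f"pics/{n}3f.png",im)
print(r.get_state()["contact_force"])
E
```

```text
clock: 10.22
tool_pos: [0.4214, -0.2716, 0.2167]
eef_rot: [-0.707, -0.005, 0.707, -0.005]
contact_force: [-0.0, 0.5, 0.4]
opening: 0.006
[ 1.26934857 -0.9467774  -0.37348189]
```

View pics/scene3.png

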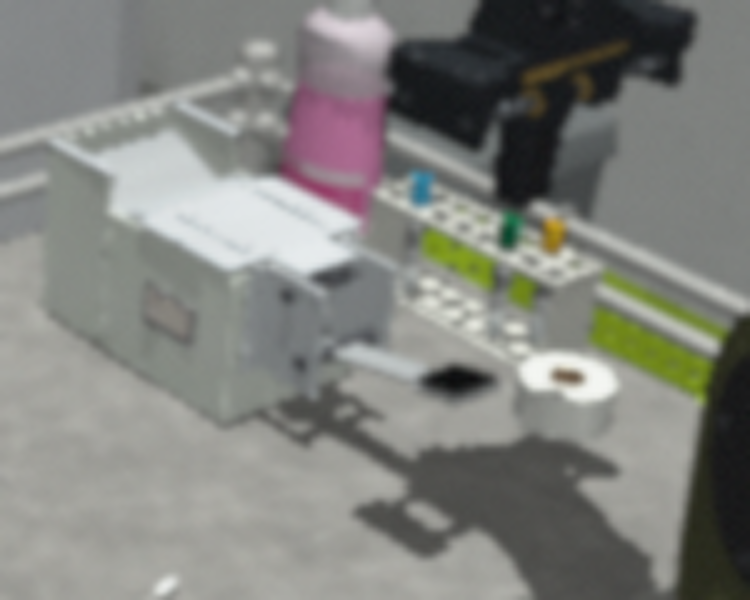

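View pics/side3.png

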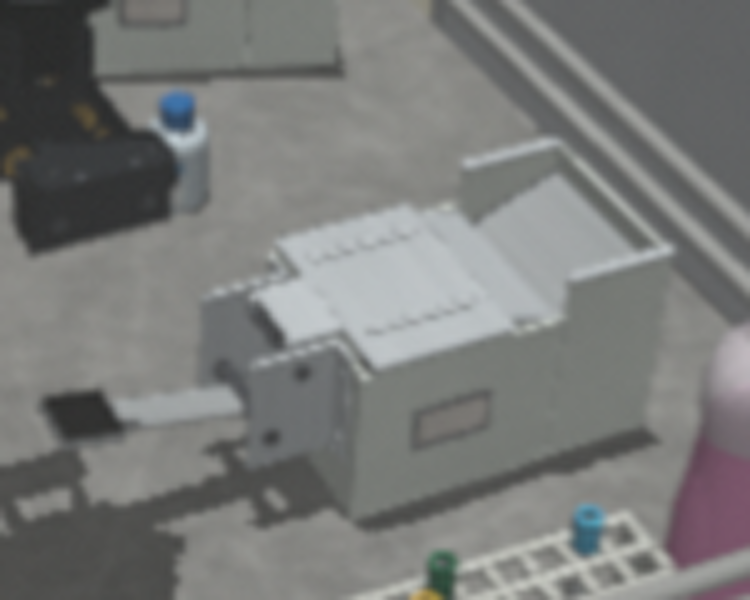

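View pics/scene3f.png

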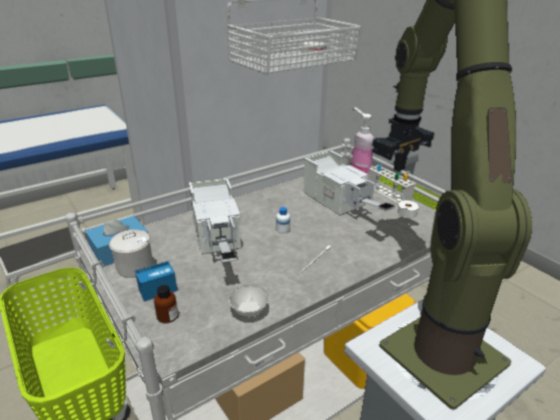

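The lid is shut (scene crop about (250,215)), the chute is empty, and the pad is back at its rest pixels. The other box and the bystanders haven't moved, and the arm is clear.

```bash
python3 -c "
from plant import r
print(r.finish_job())"
```

```text
the job is handed in; nothing more can be done
None
```

The tube is in the bin of the right-hand box, its lid is shut again, and the job is handed in at about 10.3 s of the 38 s allowed.

- **Pressing:** I found the tube by its yellow cap and pressed only that box's pad with the shut fingertips. The lever reached its stop at about 18 N. The pictures at the stop showed the lid wide open and the chute empty. I held it there for a little over a second.
- **Closing:** I let the lever up at about 12 mm/s over roughly 3 s. The fingertip still felt 2–3 N through the let-up, so the lid stayed supported and did not slam.
- **Last checks:** The pictures showed the lid closed, the pad back at its rest position and the chute empty. The other box and the loose items looked unmoved by eye, and the arm was clear with only noise on the force reading. No check failed or disagreed. I did not see the tube inside the bin itself: I infer it from the empty chute, and no tube shows anywhere else in the pictures.

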